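Lay out the brake job parts in their fitted trays

TASK

Four cleaned parts of a wheel and brake job lie about the bench: the wheel bearing, the hub nut, the brake pad and the caliper piston. Put each one into the shallow black tray made to its shape and size, upright as it stands now and lying flat on the tray's floor inside the rim. Set the parts down gently, do not drop them, and let go of all of them.

Things in the scene. Friction and masses are not known exactly. Their poses are not given: they have to be found in the camera images.
- bearing: Wheel bearing, a bright steel ring lying flat: outside diameter 58 mm, bore 29 mm, height 24 mm, about 0.3 kg. Origin: centre of its underside; z is its axis, up. Grip it across the outside.
- hub_nut: Large hexagonal nut lying flat: 46 mm across flats, 53 mm across corners, height 24 mm, dark steel with a black round hole 27 mm across (only painted: solid), about 0.2 kg. Origin: centre of its underside; z up; two flats face along its +y and -y, the others every 60 degrees.
- brake_pad: Brake pad lying on its back: dark backing plate 110 x 46 mm, 6 mm thick, and on it the grey lining 96 x 40 mm, 12 mm thick (18 mm in all), about 0.3 kg. Origin: centre of its underside; x along the 110 mm length, y along the 46 mm width, z up. Grip the lining across its 40 mm.
- piston: Caliper piston, an aluminium cup standing mouth up: outside diameter 38 mm, height 50 mm, wall 4 mm, a black seal band painted near the top, about 0.2 kg. Origin: centre of its underside; z is its axis, up.
- bearing_tray: The larger round tray, for the wheel bearing: 76 mm inside diameter, two concentric circles drawn in it. Fixed, black, floor 3 mm above the bench, thin white outline of its part drawn on the floor, rim 4 mm thick and 8 mm high. Origin: centre of its underside, on the bench; z up.
- nut_tray: The six-sided tray, for the hub nut: 64 mm across flats inside, so the nut may lie at any turn. Fixed, black, floor 3 mm above the bench, thin white outline of its part drawn on the floor, rim 4 mm thick and 8 mm high. Origin: centre of its underside, on the bench; z up.
- pad_tray: The long rectangular tray, for the brake pad: inside 128 x 64 mm; x along its length; the pad may lie either way round. Fixed, black, floor 3 mm above the bench, thin white outline of its part drawn on the floor, rim 4 mm thick and 8 mm high. Origin: centre of its underside, on the bench; z up.
- piston_tray: The smaller round tray, for the caliper piston: 56 mm inside diameter, a single circle drawn in it. Fixed, black, floor 3 mm above the bench, thin white outline of its part drawn on the floor, rim 4 mm thick and 8 mm high. Origin: centre of its underside, on the bench; z up.
Not all that is in view belongs to the job. Leave any yellow look-alike of the hub_nut alone. What is shaped like the piston_tray but blue is not meant.

How it is judged:
By the outcome, as a careful person would: the job done as asked, in the order asked, and still so for the second after the job is handed in, with the robot touching nothing.
It also fails if it takes over 109 s, if anything falls off the work surface, if the arm or the gripper's body presses on something with over 40 N, if the wrist force passes 120 N, or if a joint passes its speed limit or range.

ROBOT

A 6-joint arm with a two-finger parallel gripper is mounted at the origin on the work surface. World frame = base frame: x ahead of the robot, y to its left, z up, the work surface at z = 0. Lengths are in mm, angles in rad, forces in N, time in s.
With the tool pointing down it reaches from about 250 to 850 mm from the base axis. Payload 12.5 kg.
Tool frame: the origin (TCP) lies on the mounting face of the last link; the fingertips stand 186 mm ahead of it and the grasp point (between the pads) lies 167 mm ahead of it (env.tcp_to_grasp is the distance from the TCP to the grasp point, in mm); z points along the fingers, y is the line along which they close (so a half turn about z gives the same grasp; the last joint's range is limited). The gripper opens to 93 mm and grips with 3 to 60 N. Pads are 15 mm wide; open, the fingers measure 128 mm over their backs; the gripper's body (75 mm by 188 mm) begins 65 mm behind the grasp point.
Start: joints at [-1.185, 0.351, 1.652, -0, 1.139, -0.085], TCP at [249.496, -490.14, 404.733] pointing down, gripper open.
Joint ranges: [-2.75, 2.75], [-0.79, 2.1], [0.01, 2.65], [-1.57, 4.71], [0.07, 3.14], [-2.87, 2.87]. Speed limits (rad/s): [2.22, 2.22, 2.79, 3.14, 3.14, 3.14].

INTERFACE

Orientations are given as a rotation vector (axis times angle).
In Python, from bench import env, vision gives the robot as it stands. The module is installed in compiled form; this text tells all that it offers.
- The arm moves only by the tool carry_out, never from a script. Its argument "deltas" is text: rows parted by semicolons, each of 5 numbers parted by spaces: the shift along the tool's x, y, z in cm, then the turn about the tool's z in rad, then the opening, from -1 (shut) to 1 (fully open). A call has 1 to 10 rows; each row is the pose to reach, as a shift and turn from the pose commanded when the call began, along the tool's axes at that moment; what a row does not reach only later rows make up. A row lasts 1/10 s, in which the tool goes at most 50 mm and 8.59 degrees, less where a joint would pass 70% of its speed; a pose out of reach is approached as far as the arm can. A call with a gripper value outside its range is refused whole. The fingers move at their own pace and stop on an object; the grip force is fixed at half the most. Time passes only in rows, so rows that repeat a pose let the fingers close. It gives the time, the measured TCP pose, the force, the opening and the grip force at its end, in the units of the state.
- env.observe(): the state, without advancing time (a new reading comes with each control period).
- vision.camera(name): name is "scene" or "top" or "wrist"; returns a dict with "color" (420x560x3 uint8, red, green, blue), "fx", "fy", "cx", "cy" (pixels), "R" (3x3) and "t" (3): a world point X has camera coordinates R X + t. Camera axes: x right, y down, z forward; pixel columns grow to the right and rows downward; lengths in mm; the calibration is good to about 2 mm. A picture is of the moment at which its call begins. There is no depth.
- env.hand_in(): hands the job in; it is judged then, once.
The state is a dict: "time_s": time; "joints": joint angles; "dq": joint speeds; "joint_efforts": joint torques, N m; "tool_pos": TCP position; "eef_rot": TCP orientation; "contact_force": force on the tool from outside, world axes, zero at the start; "wrist_torque": the same for the moment, N m; "width": finger opening in mm; "finger_force": force on a finger pad.
Only numpy, scipy, OpenCV 4.12 (cv2) and the standard library are available. Lean on these libraries where they do the work, as an engineer would, in place of code of your own. Each camera call takes 0.05 s, during which the arm holds its last target. There are 200 camera calls.

## Working session

There is one attempt and no reset: what is moved stays moved. The work goes in short steps, Python scripts to look and compute and a tool call to move; the robot and the scene stay as the last step left them, time stands still between calls to the robot, and variables do not carry over. Pictures are saved under pics/ and viewed, at most 14 in all, crops included, and the job is handed in when it is done.

Besides the shell and the picture viewer there is one more tool, called by a JSON object that holds its "fn" and its "kwargs". carry_out: Moves the arm, as the interface text tells. Its arguments: {"type":"object","properties":{"deltas":{"type":"string"}},"required":["deltas"]}

```bash
mkdir -p pics; python3 - <<'E'
from bench import env, vision
import cv2,numpy as np
s=env.observe();print({k:s[k] for k in("time_s","tool_pos","eef_rot","width")})
for n in("top","scene"):
    c=vision.camera(n);cv2.imwrite(f"pics/{n}0.png",c["color"][:,:,::-1]);print(n,c["fx"],c["cx"],c["cy"],np.round(c["R"],3).tolist(),np.round(c["t"]))
E
```

```text
{'time_s': 0.0, 'tool_pos': array([ 249.44896534, -490.03934765,  404.21660808]), 'eef_rot': array([-3.05387444e+00, -7.32457976e-01,  2.91408269e-04]), 'width': 93.32453398395886}
top 521.3078979354183 279.54823109062363 205.6198506669787 [[0.01, -1.0, -0.017], [-0.995, -0.008, -0.095], [0.095, 0.018, -0.995]] [  -3.  470. 1464.]
scene 390.7093597114197 281.3452270632963 215.76983464834132 [[-0.785, 0.62, 0.016], [0.394, 0.518, -0.759], [-0.478, -0.589, -0.651]] [ 381. -153. 1165.]
```

View pics/top0.png

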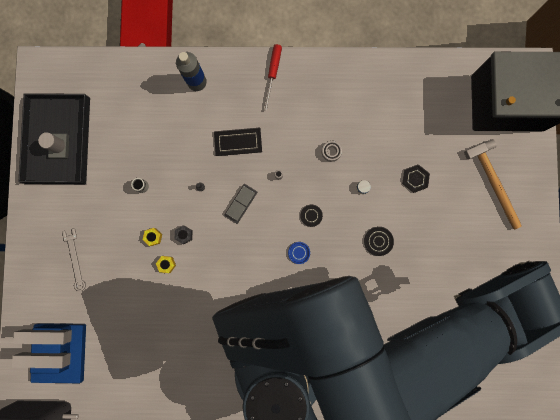

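View pics/scene0.png

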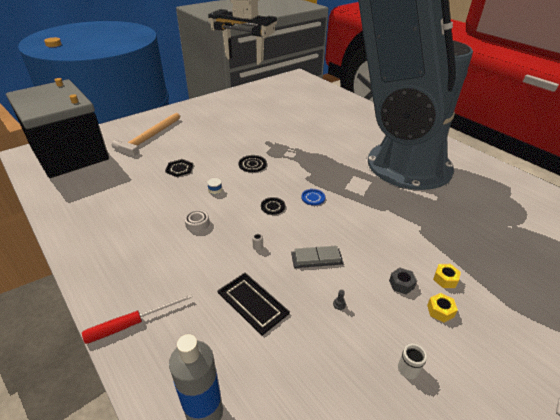

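The top view shows these parts: bearing (331,151), nut (182,235), pad (240,203) and piston (138,185). The trays are: bearing (378,241), nut (416,179), piston (311,215) and pad (237,142). The decoys are two yellow nuts, the blue tray and some small clutter. The scene view shows the same items.

```bash
cat > h.py <<'E'
from bench import env, vision
import cv2,numpy as np
from scipy.spatial.transform import Rotation as Ro
def ray(c,p):
    o=-c["R"].T@c["t"]; d=c["R"].T@np.array([(p[0]-c["cx"])/c["fx"],(p[1]-c["cy"])/c["fy"],1.]); return o,d/np.linalg.norm(d)
def plane(c,p,z):
    o,d=ray(c,p); return o+d*(z-o[2])/d[2]
def tri(c1,p1,c2,p2):
    o1,d1=ray(c1,p1);o2,d2=ray(c2,p2)
    s=np.linalg.lstsq(np.c_[d1,-d2],o2-o1,rcond=None)[0]
    a,b=o1+s[0]*d1,o2+s[1]*d2; return (a+b)/2,np.linalg.norm(a-b)
def proj(c,X):
    q=c["R"]@np.asarray(X,float)+c["t"]; return np.array([c["fx"]*q[0]/q[2]+c["cx"],c["fy"]*q[1]/q[2]+c["cy"]])
def delta(x,y,z,yaw=None):
    """shift in tool axes (cm) to bring the grasp point to world x,y,z; yaw = world angle of the tool's closing axis"""
    s=env.observe();R=Ro.from_rotvec(s["eef_rot"]).as_matrix()
    g=s["tool_pos"]+R[:,2]*env.tcp_to_grasp
    d=R.T@(np.array([x,y,z])-g)/10
    cur=np.arctan2(R[1,1],R[0,1]); t=0
    if yaw is not None: t=-((yaw-cur+np.pi/2)%np.pi-np.pi/2)
    return np.round(d,2),round(t,3),"grasp",np.round(g,1),"closing axis deg",round(np.degrees(cur),1),"j6",round(s["joints"][5],2),"t",round(s["time_s"],2)
E
python3 - <<'E'
from h import *
t=vision.camera("top");s=vision.camera("scene");w=vision.camera("wrist")
P=dict(bearing=((331,151),(197,216)),btray=((378,241),(252,163)),ntray=((416,179),(179,168)),ptray=((311,215),(273,206)),pad=((240,203),(318,255)),padtray=((237,142),(253,302)),nut=((182,235),(403,277)),piston=((138,185),(413,354)))
for k,(a,b) in P.items():
    X,e=tri(t,a,s,b);print(k,X.round(),round(e,1))
x=env.observe();R=Ro.from_rotvec(x["eef_rot"]).as_matrix()
print("cam in tool",(R.T@(-w["R"].T@w["t"]-x["tool_pos"])).round(1),(w["R"]@R).round(3).tolist(),w["fx"]);print(R.round(2))
print(delta(400,-150,250,0))
E
```

```text
bearing [ 628. -144.   26.] 0.0
btray [ 373. -281.    5.] 1.1
ntray [ 553. -392.    0.] 0.3
ptray [445. -88.   3.] 2.4
pad [477. 117.  13.] 2.8
padtray [658. 128.   4.] 0.3
nut [384. 277.  22.] 2.4
piston [524. 402.  43.] 1.8
cam in tool [79.3 -1.1 20.6] [[0.0, 1.0, 0.001], [-0.959, 0.0, -0.285], [-0.285, -0.001, 0.959]] 354.636659994027
[[ 0.89  0.45 -0.  ]
 [ 0.45 -0.89  0.  ]
 [ 0.   -0.   -1.  ]]
(array([ 28.84, -23.47,  -1.27]), np.float64(-1.1), 'grasp', array([ 249.4, -490. ,  237.2]), 'closing axis deg', np.float64(-63.0), 'j6', np.float64(-0.08), 't', 0.25)
```

{"fn": "carry_out", "kwargs": {"deltas": "4 -2.3 0 0.1 1;8 -4.6 0 0.2 1;12 -6.9 0 0.3 1;16 -9.2 0 0.4 1;20 -11.5 0 0.47 1;24 -13.7 0 0.47 1;27 -15.4 0 0.47 1;27 -15.4 0 0.47 1;27 -15.4 0 0.47 1;27 -15.4 0 0.47 1"}}

```text
time_s: 1.25
tool_pos: [419.9, -231.1, 404.7]
eef_rot: [3.141, 0.0, -0.0]
contact_force: [1.0, -0.4, -0.6]
width: 92.8
finger_force: 0.0
```

```bash
python3 - <<'E'
from h import *
import pickle
w=vision.camera("wrist");pickle.dump(w,open("w1.pkl","wb"));cv2.imwrite("pics/w1.png",w["color"][:,:,::-1])
print(delta(420,150,237,np.pi/2))
E
```

```text
(array([  0.  , -38.13,   0.04]), np.float64(-0.0), 'grasp', array([ 419.8, -231.3,  237.4]), 'closing axis deg', np.float64(-90.0), 'j6', np.float64(0.97), 't', 1.3)
```

View pics/w1.png

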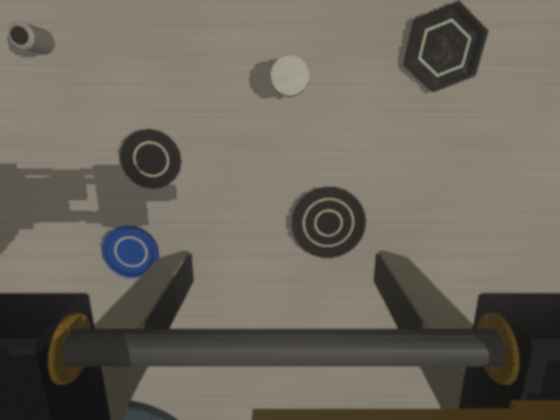

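Wrist view 1 shows the piston tray at (151,158), the bearing tray at (328,221), the nut tray at (444,47) and the blue decoy at (130,251). I'll take the next wrist views further left.

{"fn": "carry_out", "kwargs": {"deltas": "1 -4 0 0 1;2 -8 0 0 1;3 -12 0 0 1;4 -16 0 0 1;5 -20 0 0 1;6 -24 0 0 1;6 -25 0 0 1;6 -25 0 0 1;6 -25 0 0 1"}}

```text
time_s: 2.2
tool_pos: [480.0, 18.5, 404.7]
eef_rot: [3.141, 0.0, -0.0]
contact_force: [-0.5, 0.6, 0.2]
width: 92.9
finger_force: 0.0
```

```bash
python3 - <<'E'
from h import *
import pickle
w=vision.camera("wrist");pickle.dump(w,open("w2.pkl","wb"));cv2.imwrite("pics/w2.png",w["color"][:,:,::-1])
E
```

{"fn": "carry_out", "kwargs": {"deltas": "-1 -4 0 0 1;-2 -8 0 0 1;-3 -12 0 0 1;-4 -16 0 0 1;-5 -20 0 0 1;-6 -24 0 0 1;-8 -28 0 0 1;-8 -28 0 0 1;-8 -28 0 0 1;-8 -28 0 0 1"}}

```text
time_s: 3.25
tool_pos: [400.6, 298.2, 404.7]
eef_rot: [3.141, -0.002, 0.0]
contact_force: [-0.2, -0.4, -0.4]
width: 92.8
finger_force: 0.0
```

```bash
python3 - <<'E'
from h import *
import pickle
w=vision.camera("wrist");pickle.dump(w,open("w3.pkl","wb"));cv2.imwrite("pics/w3.png",w["color"][:,:,::-1])
print(delta(420,150,237,np.pi/2))
E
```

```text
(array([ 1.95, 14.81,  0.05]), np.float64(-0.001), 'grasp', array([400.7, 298.1, 237.5]), 'closing axis deg', np.float64(-90.1), 'j6', np.float64(2.12), 't', 3.3)
```

View pics/w2.png

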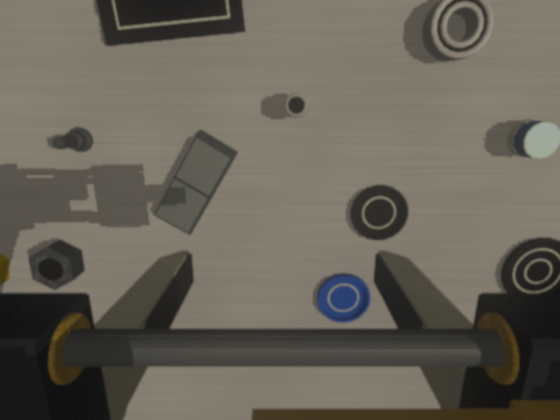

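View pics/w3.png

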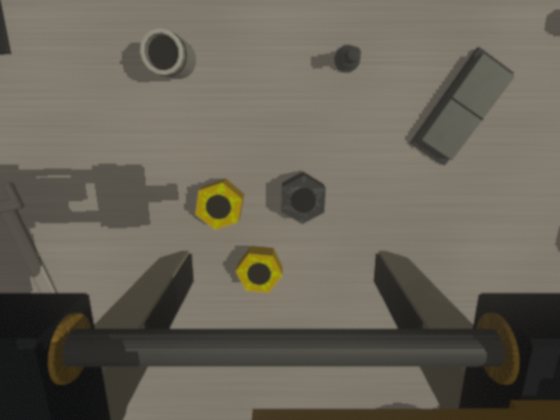

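Wrist view 2 shows the pad at (195,182), the nut at (55,265), the piston tray at (379,212), the bearing at (461,25), the bearing tray at (538,270) and part of the pad tray. Wrist view 3 shows the nut hole at (303,200), the piston mouth at (164,52) and the pad at (461,105). Next I measure from these.

```bash
cat >> h.py <<'E'
def blob(c,seed,r,bright=False,show=False):
    """ellipse centre of the dark (or bright outline) blob nearest the seed, local Otsu"""
    x,y=seed;g=cv2.cvtColor(c["color"],cv2.COLOR_RGB2GRAY);x0,y0=max(x-r,0),max(y-r,0)
    p=cv2.resize(g[y0:y+r,x0:x+r],None,fx=4,fy=4,interpolation=cv2.INTER_CUBIC)
    _,m=cv2.threshold(p,0,255,(cv2.THRESH_BINARY if bright else cv2.THRESH_BINARY_INV)|cv2.THRESH_OTSU)
    q=np.array([x-x0,y-y0])*4.
    cs=[k for k in cv2.findContours(m,cv2.RETR_EXTERNAL,cv2.CHAIN_APPROX_NONE)[0] if cv2.contourArea(k)>100]
    k=min(cs,key=lambda k:-cv2.pointPolygonTest(k,(float(q[0]),float(q[1])),True)-cv2.contourArea(k)*1e-6)
    (cx,cy),ax,_=cv2.fitEllipse(k); off=np.array([x0,y0])
    return (np.array([cx,cy])+.5)/4-.5+off, np.array(ax)/4, (k[:,0]+.5)/4-.5+off
E
python3 - <<'E'
from h import *
import pickle
W={i:pickle.load(open(f"w{i}.pkl","rb")) for i in(1,2,3)}
def rep(n,i,seed,r,bright,z):
    u,ax,_=blob(W[i],seed,r,bright);print(n,i,u.round(1),ax.round(1),plane(W[i],u,z).round(1),"diam",(ax*np.linalg.norm(plane(W[i],u,z)+W[i]["R"].T@W[i]["t"])/W[i]["fx"]).round(1));return u
r={}
for n,i,sd,rad,b,z in [("ptray",1,(151,158),24,True,3),("ptray",2,(379,212),23,True,3),("btray",1,(328,221),31,True,3),("ntray",1,(444,47),30,True,3),("blue",1,(130,251),22,True,3),
  ("nut",3,(303,200),17,False,24),("nut",2,(51,267),16,False,24),("piston",3,(164,52),22,False,50),("bearing",2,(461,25),19,False,24)]:
    r[n,i]=rep(n,i,sd,rad,b,z)
print("tri ptray",tri(W[1],r["ptray",1],W[2],r["ptray",2]));print("tri nut",tri(W[2],r["nut",2],W[3],r["nut",3]))
# pad: light lining, min-area rect in two views
for i,sd in((2,(195,182)),(3,(461,105))):
    for z,nm in((18,"lining"),):
        g=cv2.cvtColor(W[i]["color"],cv2.COLOR_RGB2GRAY); print(i,g[sd[1]-8:sd[1]+9:4,sd[0]-60:sd[0]+61:6])
E
```

```text
ptray 1 [150.8 158.5] [34.8 39. ] [444.  -87.9   3. ] diam [40.3 45.1]
ptray 2 [378.5 212.1] [33.2 36.1] [443.9 -87.7   3. ] diam [38.6 41.9]
btray 1 [327.9 221.9] [49.8 52.8] [ 372.3 -280.8    3. ] diam [56.8 60.3]
ntray 1 [444.1  47.4] [49.3 57.3] [ 553.6 -388.7    3. ] diam [57.9 67.3]
blue 1 [130.5 251.2] [30.9 35.6] [336.4 -52.9   3. ] diam [39.3 45.2]
nut 3 [302.8 199.9] [24.5 25.3] [384.4 278.5  24. ] diam [25.8 26.6]
nut 2 [ 50.3 268.9] [20.9 25.3] [384.2 278.6  24. ] diam [28.1 34. ]
piston 3 [162.   51.3] [30.8 36.8] [524.5 404.1  50. ] diam [30.6 36.7]
bearing 2 [462.6  23.9] [29.6 35.7] [ 630.3 -145.    24. ] diam [33.6 40.5]
tri ptray (array([443.91479567, -87.75657288,   2.73761285]), np.float64(0.09060319689306426))
tri nut (array([384.41090546, 278.48615166,  24.22602289]), np.float64(0.16969742919701689))
2 [[ 86  87 125 125 124 121  85  82  91  91  92  92  93  93  92  97 124 124
  125 125 125]
 [ 88  87 127 127 126 100  84  65  90  91  91  92  92  92  74 125 128 128
  128 129 128]
 [ 87  86 126 125 124  87  72  88  64  89  91  92  92  91  74 124 125 126
  127 126 126]
 [ 86  86  90  87  87  85  80  87  82  65  89  93  93  86 112 125 126 127
  126 124 125]
 [ 86  87  86  86  86  80  65  66  67  90  73  86  93  66 125 124 124 124
  124 124 125]]
3 [[125 124 123 123 123 111  84  50  52  91  96  96  97  98  98 100 100 121
  121 121 122]
 [125 126 126 125 123  87  77  51  75  68  92  96  97  98  99  98 121 125
  126 126 126]
 [126 125 125 125 117  84  51  52  95  96  67  93  97  97  99 100 123 123
  123 123 124]
 [124 124 123 124  86  79  51  74  95  96  96  67  96  99  98 121 126 125
  125 125 125]
 [126 126 126 111  86  54  53  93  94  96  96  96  65  98 100 124 123 122
  122 121 122]]
```

```bash
python3 - <<'E'
from h import *
import pickle
W={i:pickle.load(open(f"w{i}.pkl","rb"))["color"][:,:,::-1] for i in(2,3)}
f=lambda i,x,y,w,h:cv2.resize(W[i][y:y+h,x:x+w],None,fx=4,fy=4,interpolation=cv2.INTER_CUBIC)
a=np.hstack([f(3,400,40,120,130),f(3,270,160,70,130)])
cv2.imwrite("pics/c1.png",a)
cv2.imwrite("pics/c2.png",f(2,140,120,110,125))
E
```

```text
(no output)
```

View pics/c1.png

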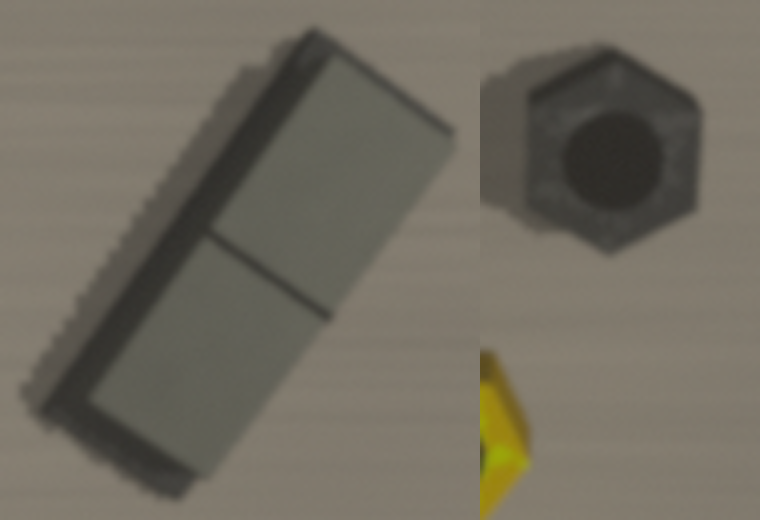

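View pics/c2.png

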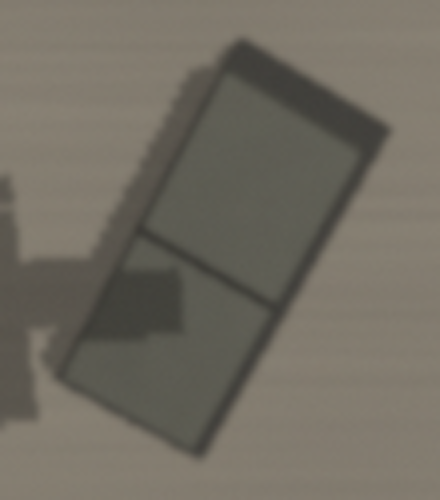

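Lining corners are readable in both crops (w3: (484,52), (514,76), (452,160), (422,140); w2: (198,138), (230,158), (190,232), (155,214)). The nut has flats facing image left and right, which is world ±y.

```bash
python3 - <<'E'
from h import *
import pickle
W={i:pickle.load(open(f"w{i}.pkl","rb")) for i in(2,3)}
a=(np.array([(337,50),(455,143),(207,480),(90,402)])+.5)/4-.5+[400,40]
b=(np.array([(233,72),(362,152),(200,450),(62,378)])+.5)/4-.5+[140,120]
T=np.array([tri(W[3],p,W[2],q)[0] for p,q in zip(a,b)]);print("pad corners",T.round(1).tolist())
for n,c,p in(("w3",W[3],a),("w2",W[2],b)):
    Q=np.array([plane(c,u,18) for u in p]);e=Q[3]-Q[0]+Q[2]-Q[1];f=Q[1]-Q[0]+Q[2]-Q[3]
    print(n,"centre",Q.mean(0).round(1),"L",np.linalg.norm(e)/2,"W",np.linalg.norm(f)/2,"long deg",np.degrees(np.arctan2(e[1],e[0])),"short",np.degrees(np.arctan2(f[1],f[0])))
n=(np.array([(700,105),(696,210),(527,205),(528,97)])-[480,0])/4+[270,160]
N=np.array([plane(W[3],u,24) for u in n]);print(N.round(1).tolist(),[np.degrees(np.arctan2(*(N[j]-N[i])[[1,0]])) for i,j in((1,0),(2,3))])
# pad tray + bearing from the top camera; piston from top
t=vision.camera("top")
for nm,sd,r,br,z in(("piston",(138,185),10,False,50),("bearing",(331,151),8,False,24),("nut",(182,235),8,False,24),("ptray",(311,215),10,True,3),("btray",(378,241),13,True,3),("ntray",(416,179),12,True,3)):
    u,ax,_=blob(t,sd,r,br);print(nm,u.round(1),ax.round(1),plane(t,u,z).round(1))
print(delta(600,-60,237,np.pi/2))
E
```

```text
pad corners [[527.7, 106.7, 15.5], [507.1, 74.6, 15.4], [424.6, 123.2, 14.0], [445.8, 157.7, 17.7]]
w3 centre [476.6 116.9  18. ] L 95.65199949010061 W 38.0273247418843 long deg 148.96141614052726 short -122.26308684740813
w2 centre [476.5 114.9  18. ] L 95.43401113129372 W 39.49447193182 long deg 148.54723159839548 short -121.1902976228968
[[399.0, 255.7, 24.0], [370.6, 255.8, 24.0], [372.0, 300.7, 24.0], [401.2, 300.4, 24.0]] [np.float64(-0.24915036300920781), np.float64(-0.6129828568675861)]
piston [137.  187.8] [16.3 21.7] [514.5 403.6  50. ]
bearing [332.4 149.8] [ 8.1 10.1] [ 632.2 -148.5   24. ]
nut [180.5 232.9] [14.7 16.5] [389.7 282.5  24. ]
ptray [311.  215.1] [12.6 12.7] [445.3 -89.    3. ]
btray [378.6 240.9] [10.7 11. ] [ 373.  -282.3    3. ]
ntray [415.1 178.7] [14.8 17. ] [ 553.5 -389.     3. ]
(array([19.98, 35.8 ,  0.06]), np.float64(-0.001), 'grasp', array([400.6, 298.2, 237.5]), 'closing axis deg', np.float64(-90.1), 'j6', np.float64(2.12), 't', 3.35)
```

{"fn": "carry_out", "kwargs": {"deltas": "2.2 4 0 0 1;4.4 8 0 0 1;6.6 12 0 0 1;8.8 16 0 0 1;11 20 0 0 1;13.2 24 0 0 1;15.4 28 0 0 1;17 31.8 0 0 1;17 31.8 0 0 1;17 31.8 0 0 1"}}

```text
time_s: 4.35
tool_pos: [570.0, -19.8, 404.5]
eef_rot: [-3.141, 0.003, 0.001]
contact_force: [0.2, -0.3, -1.1]
width: 93.0
finger_force: 0.0
```

```bash
python3 - <<'E'
from h import *
import pickle
w=vision.camera("wrist");pickle.dump(w,open("w4.pkl","wb"))
u,ax,_=blob(w,proj(w,(630,-145,24)).astype(int),19,False);print("bearing",u,ax,plane(w,u,24))
w2=pickle.load(open("w2.pkl","rb"));print(tri(w,u,w2,(462.6,23.9)))
g=w["color"].copy();cv2.imwrite("pics/w4.png",g[:,:,::-1])
print(delta(630,-145,100,np.pi/2))
E
```

```text
bearing [411.79341507 124.18596077] [26.40945244 30.87736893] [ 630.63833215 -145.73804722   24.        ]
(array([ 630.65176654, -146.13911714,   22.03519707]), np.float64(0.5901262830624826))
(array([ 6.05, 12.62, 13.72]), np.float64(-0.001), 'grasp', array([569.7, -18.8, 237.3]), 'closing axis deg', np.float64(-90.0), 'j6', np.float64(1.46), 't', 4.4)
```

View pics/w4.png

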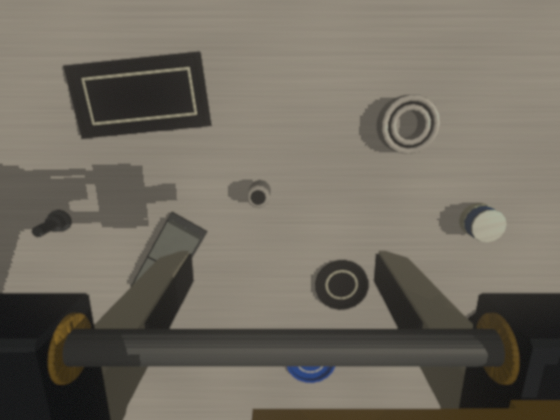

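Wrist view 4 shows the pad tray outline at (139,96) and the bearing at (411,124); the bearing height of about 22–24 mm agrees with the text. I grip with the tips 8 mm above each part's base so they clear the tray rims.

```bash
python3 - <<'E'
from h import *
import pickle
w=pickle.load(open("w4.pkl","rb"))
g=cv2.cvtColor(w["color"],cv2.COLOR_RGB2GRAY);m=np.zeros_like(g);m[60:132,75:207]=255
mm=((g>75)&(m>0)).astype(np.uint8)
cs=cv2.findContours(mm,cv2.RETR_EXTERNAL,cv2.CHAIN_APPROX_NONE)[0]
k=[k for k in cs if cv2.pointPolygonTest(k,(139.,96.),False)>0]
k=max(k,key=cv2.contourArea)[:,0]
P=np.array([plane(w,u,3)[:2] for u in k]).astype(np.float32)
print(cv2.minAreaRect(P),cv2.boundingRect(k))
t=vision.camera("top");print(plane(t,(237.5,141.5),4), tri(w,(139,96.),t,(237.5,141.5)))
E
```

```text
((657.9114379882812, 127.89508056640625), (47.997642517089844, 111.97441101074219), 5.316451549530029) (81, 66, 117, 60)
[659.25045742 126.87915886   4.        ] (array([658.05421739, 126.30713341,   8.97797658]), np.float64(0.2278491870936852))
```

{"fn": "carry_out", "kwargs": {"deltas": "2 4 4 0 1;4 8 8 0 1;6.1 12.6 12 0 1;6.1 12.7 14 0 1;6.1 12.7 16 0 1;6.1 12.7 18 0 1;6.1 12.7 19.5 0 1;6.1 12.7 20.5 0 1;6.1 12.7 21.0 0 1;6.1 12.7 21.0 0 1"}}

```text
time_s: 5.45
tool_pos: [631.2, -144.9, 194.7]
eef_rot: [-3.142, -0.002, 0.0]
contact_force: [0.2, 0.3, 0.3]
width: 93.1
finger_force: 0.0
```

```bash
python3 - <<'E'
from h import *
print(delta(630.5,-145.5,27,np.pi/2))
E
```

```text
(array([-0.07,  0.06,  0.04]), np.float64(0.001), 'grasp', array([ 631.2, -144.9,   27.4]), 'closing axis deg', np.float64(-89.9), 'j6', np.float64(1.27), 't', 5.45)
```

{"fn": "carry_out", "kwargs": {"deltas": "0 0 0 0 -0.2;0 0 0 0 -0.2;0 0 0 0 -0.2;0 0 0 0 -0.2;0 0 0 0 -0.2;0 0 0 0 -0.2"}}

```text
time_s: 6.05
tool_pos: [631.2, -145.4, 194.9]
eef_rot: [3.141, 0.001, 0.0]
contact_force: [-0.8, 0.2, 2.0]
width: 57.3
finger_force: 30.0
```

{"fn": "carry_out", "kwargs": {"deltas": "0 0 -3 0 -0.2;0 0 -7 0 -0.2;-3 1.6 -9 0 -0.2;-7 3.7 -9 0 -0.2;-11 5.8 -9 0 -0.2;-15 7.9 -9 0 -0.2;-19 9.9 -9 0 -0.2;-23 12 -9 0 -0.2;-25.9 13.5 -9 0 -0.2;-25.9 13.5 -9 0 -0.2"}}

```text
time_s: 7.05
tool_pos: [369.6, -281.5, 284.5]
eef_rot: [-3.141, 0.003, 0.002]
contact_force: [0.5, 0.3, -3.6]
width: 57.4
finger_force: 30.0
```

{"fn": "carry_out", "kwargs": {"deltas": "0 0 0 0 -0.2;0 0 0 0 -0.2"}}

```text
time_s: 7.25
tool_pos: [372.9, -280.2, 284.7]
eef_rot: [3.142, 0.002, 0.0]
contact_force: [-0.3, -0.3, -3.4]
width: 57.2
finger_force: 30.0
```

```bash
python3 - <<'E'
from h import *
print(delta(372.3,-280.8,30,np.pi/2),env.observe()["width"])
E
```

```text
(array([-0.07,  0.06,  8.74]), np.float64(0.001), 'grasp', array([ 372.9, -280.2,  117.4]), 'closing axis deg', np.float64(-89.9), 'j6', np.float64(0.83), 't', 7.25) 57.1843733674385
```

{"fn": "carry_out", "kwargs": {"deltas": "0 0 3 0 -0.2;0 0 6 0 -0.2;0 0 7.4 0 -0.2;0 0 8 0 -0.2;0 0 8.4 0 -0.2;0 0 8.6 0 -0.2;0 0 8.7 0 -0.2;0 0 8.7 0 -0.2;0 0 8.7 0 -0.2"}}

```text
time_s: 8.15
tool_pos: [372.4, -280.6, 198.1]
eef_rot: [3.141, 0.001, 0.001]
contact_force: [-0.3, -0.2, -3.1]
width: 57.3
finger_force: 30.0
```

{"fn": "carry_out", "kwargs": {"deltas": "0 0 0 0 0.5;0 0 0 0 1;0 0 0 0 1;0 0 0 0 1;0 0 0 0 1;0 0 -3 0 1;0 0 -8 0 1;0 0 -11 0 1"}}

```text
time_s: 8.95
tool_pos: [372.4, -280.6, 310.4]
eef_rot: [3.14, 0.001, 0.002]
contact_force: [0.1, -0.9, -0.6]
width: 93.0
finger_force: 0.0
```

```bash
python3 - <<'E'
from h import *
print(delta(384.4,278.3,140,np.pi/2))
E
```

```text
(array([  1.21, -55.91,   0.23]), np.float64(0.001), 'grasp', array([ 372.7, -280.8,  143.1]), 'closing axis deg', np.float64(-90.0), 'j6', np.float64(0.82), 't', 8.95)
```

{"fn": "carry_out", "kwargs": {"deltas": "0 -4.8 0 0 0.5;0 -9.6 0 0 0.5;0 -14.4 0 0 0.5;0 -19.2 0 0 0.5;0 -24 0 0 0.5;0 -28.8 0 0 0.5;0 -33.6 0 0 0.5;0.5 -38.4 0 0 0.5;1 -43.2 0 0 0.5;1.2 -48 0 0 0.5"}}

```text
time_s: 9.95
tool_pos: [383.7, 201.8, 307.9]
eef_rot: [-3.141, -0.002, -0.001]
contact_force: [1.9, -1.5, 0.3]
width: 70.0
finger_force: 0.0
```

{"fn": "carry_out", "kwargs": {"deltas": "0 -4 0 0 0.5;0 -7.9 0 0 0.5;0 -7.9 0 0 0.5;0 -7.9 0 0 0.5;0 -7.9 0 0 0.5"}}

```text
time_s: 10.45
tool_pos: [383.8, 277.8, 307.6]
eef_rot: [3.141, 0.001, -0.001]
contact_force: [-0.0, 0.3, 1.1]
width: 69.3
finger_force: 0.0
```

```bash
python3 - <<'E'
from h import *
print(delta(384.4,278.3,27,np.pi/2),env.observe()["width"])
E
```

```text
(array([ 0.08, -0.06, 11.33]), np.float64(0.0), 'grasp', array([383.7, 277.7, 140.3]), 'closing axis deg', np.float64(-90.0), 'j6', np.float64(2.1), 't', 10.45) 69.27127605464659
```

{"fn": "carry_out", "kwargs": {"deltas": "0 0 4 0 0.5;0 0 7 0 0.5;0 0 9 0 0.5;0 0 10.3 0 0.5;0 0 11 0 0.5;0 0 11.3 0 0.5;0 0 11.3 0 -0.3;0 0 11.3 0 -0.4;0 0 11.3 0 -0.4;0 0 11.3 0 -0.4"}}

```text
time_s: 11.45
tool_pos: [384.0, 278.6, 195.3]
eef_rot: [-3.141, -0.001, -0.001]
contact_force: [-0.4, -1.6, 4.2]
width: 45.6
finger_force: 29.9
```

{"fn": "carry_out", "kwargs": {"deltas": "0 0 0 0 -0.4;0 0 0 0 -0.4"}}

```text
time_s: 11.65
tool_pos: [384.0, 278.6, 195.3]
eef_rot: [-3.141, -0.002, -0.001]
contact_force: [-0.2, -1.8, 6.8]
width: 45.8
finger_force: 29.9
```

{"fn": "carry_out", "kwargs": {"deltas": "0 0 -4 0 -0.4;0 0 -8 0 -0.4;1 4 -9 0 -0.4;2.2 8.6 -9 0 -0.4;3.4 13.2 -9 0 -0.4;4.6 17.8 -9 0 -0.4;5.8 22.4 -9 0 -0.4;7 27 -9 0 -0.4;8.2 31.6 -9 0 -0.4;9.4 36.2 -9 0 -0.4"}}

```text
time_s: 12.65
tool_pos: [478.2, -85.4, 284.8]
eef_rot: [-3.142, -0.001, -0.0]
contact_force: [1.1, 0.5, -1.8]
width: 45.7
finger_force: 29.9
```

{"fn": "carry_out", "kwargs": {"deltas": "1.2 4.6 0 0 -0.4;2.4 9.2 0 0 -0.4;3.6 13.8 0 0 -0.4;4.8 18.4 0 0 -0.4;6 23 0 0 -0.4;7 27 0 0 -0.4;7.6 30.5 0 0 -0.4;7.6 30.5 0 0 -0.4;7.6 30.5 0 0 -0.4"}}

```text
time_s: 13.55
tool_pos: [554.1, -388.5, 284.0]
eef_rot: [-3.141, 0.0, 0.001]
contact_force: [-0.2, 1.1, -1.9]
width: 45.6
finger_force: 29.9
```

```bash
python3 - <<'E'
from h import *
print(delta(553.6,-388.9,31,np.pi/2),env.observe()["width"],env.observe()["contact_force"])
E
```

```text
(array([-0.02,  0.07,  8.57]), np.float64(-0.0), 'grasp', array([ 553.9, -388.3,  116.7]), 'closing axis deg', np.float64(-90.0), 'j6', np.float64(0.89), 't', 13.55) 45.60619820242759 [-0.18535049  1.07161422 -1.9097957 ]
```

{"fn": "carry_out", "kwargs": {"deltas": "0 0 3 0 -0.4;0 0 6 0 -0.4;0 0 7.4 0 -0.4;0 0 8 0 -0.4;0 0 8.3 0 -0.4;0 0 8.5 0 -0.4;0 0 8.6 0 -0.4;0 0 8.6 0 -0.4;0 0 8.6 0 -0.4"}}

```text
time_s: 14.45
tool_pos: [554.5, -388.4, 199.3]
eef_rot: [3.141, 0.001, 0.001]
contact_force: [0.3, -0.4, -1.2]
width: 45.6
finger_force: 29.9
```

{"fn": "carry_out", "kwargs": {"deltas": "0 0 0 0 0.3;0 0 0 0 0.6;0 0 0 0 0.6;0 0 0 0 0.6;0 0 -3 0 0.6;0 0 -8 0 0.7;0 0 -11 0 0.7"}}

```text
time_s: 15.15
tool_pos: [554.7, -388.5, 312.1]
eef_rot: [3.14, 0.001, 0.004]
contact_force: [0.2, -0.2, -0.2]
width: 79.0
finger_force: 0.0
```

```bash
python3 - <<'E'
from h import *
print(delta(476.5,116,140,np.radians(58.5)))
E
```

```text
(array([ -7.82, -50.49,   0.37]), np.float64(0.551), 'grasp', array([ 555.1, -388.8,  144.8]), 'closing axis deg', np.float64(-90.0), 'j6', np.float64(0.89), 't', 15.15)
```

{"fn": "carry_out", "kwargs": {"deltas": "-0.7 -4.7 0 0.1 0.7;-1.4 -9.4 0 0.2 0.7;-2.1 -14.1 0 0.3 0.7;-2.8 -18.8 0 0.4 0.7;-3.5 -23.5 0 0.5 0.7;-4.2 -28.2 0 0.55 0.7;-4.9 -32.9 0 0.55 0.7;-5.6 -37.6 0 0.55 0.7;-6.4 -42.3 0 0.55 0.7;-7.1 -46.5 0 0.55 0.7"}}

```text
time_s: 16.15
tool_pos: [482.3, 78.6, 309.0]
eef_rot: [-3.024, 0.851, -0.001]
contact_force: [0.7, 0.3, 0.7]
width: 79.2
finger_force: 0.0
```

{"fn": "carry_out", "kwargs": {"deltas": "0 0 0 0 0.7;0 0 0 0 0.7;0 0 0 0 0.7"}}

```text
time_s: 16.45
tool_pos: [483.3, 75.8, 308.8]
eef_rot: [3.024, -0.853, 0.001]
contact_force: [-0.1, 0.3, 0.2]
width: 79.1
finger_force: 0.0
```

```bash
python3 - <<'E'
from h import *
print(delta(476.5,116,27,np.radians(58.5)))
w=vision.camera("wrist")
cv2.imwrite("pics/w5.png",w["color"][:,:,::-1])
E
```

```text
(array([-2.69, -3.07, 11.45]), np.float64(-0.0), 'grasp', array([483.3,  75.8, 141.5]), 'closing axis deg', np.float64(-121.5), 'j6', np.float64(2.18), 't', 16.45)
```

View pics/w5.png

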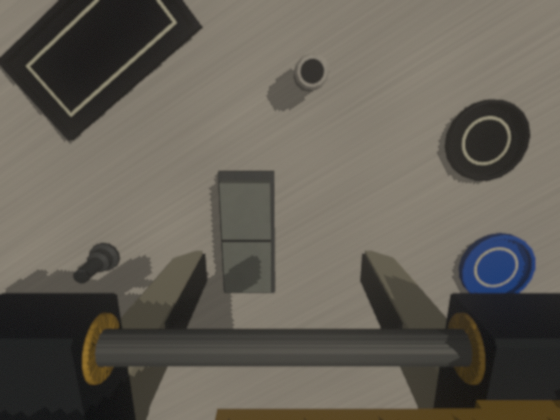

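Wrist view 5 shows the pad (centre at about (247,232)) square to the gripper and clear of clutter, so I go down.

{"fn": "carry_out", "kwargs": {"deltas": "-1.3 -1.5 2 0 0.7;-2.7 -3.1 4 0 0.7;-2.7 -3.1 6 0 0.7;-2.7 -3.1 8 0 0.7;-2.7 -3.1 9.8 0 0.7;-2.7 -3.1 10.8 0 0.7;-2.7 -3.1 11.3 0 0.7;-2.7 -3.1 11.45 0 0.7;-2.7 -3.1 11.45 0 0.7"}}

```text
time_s: 17.4
tool_pos: [476.4, 117.0, 194.6]
eef_rot: [-3.023, 0.852, -0.001]
contact_force: [-0.8, 0.1, -0.4]
width: 79.3
finger_force: 0.0
```

{"fn": "carry_out", "kwargs": {"deltas": "0 0 0 0 0;0 0 0 0 -0.5;0 0 0 0 -0.5;0 0 0 0 -0.5;0 0 0 0 -0.5;0 0 0 0 -0.5"}}

```text
time_s: 18.0
tool_pos: [476.1, 117.1, 194.3]
eef_rot: [3.024, -0.852, -0.0]
contact_force: [-0.2, -0.5, 1.2]
width: 39.5
finger_force: 30.0
```

```bash
python3 - <<'E'
from h import *
print(delta(658,127.9,30,np.radians(5.3)))
E
```

```text
(array([ 14.95, -10.41,  -0.3 ]), np.float64(0.929), 'grasp', array([476.1, 117.1,  27. ]), 'closing axis deg', np.float64(-121.5), 'j6', np.float64(2.27), 't', 18.0)
```

{"fn": "carry_out", "kwargs": {"deltas": "0 0 -4 0 -0.5;0 0 -8 0 -0.5;1.5 -1 -9 -0.14 -0.5;3 -2 -9 -0.28 -0.5;4.5 -3.1 -9 -0.42 -0.5;6 -4.2 -9 -0.56 -0.5;7.5 -5.2 -9 -0.7 -0.5;9 -6.3 -9 -0.84 -0.5;10.5 -7.3 -9 -0.98 -0.5;12 -8.3 -9 -1.12 -0.5"}}

```text
time_s: 19.0
tool_pos: [622.3, 125.3, 283.5]
eef_rot: [-3.012, -0.893, 0.002]
contact_force: [0.2, 1.0, -3.3]
width: 39.5
finger_force: 30.0
```

{"fn": "carry_out", "kwargs": {"deltas": "0 0 0 -0.14 -0.5;0 0 0 -0.28 -0.5;0 0 0 -0.42 -0.5;0 0 0 -0.56 -0.5;0 0 0 -0.7 -0.5;0 0 0 -0.84 -0.5;0 0 0 -0.98 -0.5;0 0 0 -1.09 -0.5;0 0 0 -1.09 -0.5"}}

```text
time_s: 19.9
tool_pos: [621.6, 125.3, 283.6]
eef_rot: [-2.117, -2.32, 0.002]
contact_force: [-0.6, -0.3, -3.7]
width: 39.9
finger_force: 30.0
```

```bash
python3 - <<'E'
from h import *
print(delta(658,127.9,30,np.radians(5.3)),env.observe()["width"])
E
```

```text
(array([-0.07,  3.68,  8.62]), np.float64(-0.001), 'grasp', array([621.4, 125.3, 116.3]), 'closing axis deg', np.float64(5.2), 'j6', np.float64(0.03), 't', 19.9) 39.87913562265894
```

{"fn": "carry_out", "kwargs": {"deltas": "0 2 0 0 -0.5;0 3.7 2 0 -0.5;0 3.7 5 0 -0.5;0 3.7 7 0 -0.5;0 3.7 8 0 -0.5;0 3.7 8.4 0 -0.5;0 3.7 8.6 0 -0.5;0 3.7 8.6 0 -0.5;0 3.7 8.6 0 -0.5"}}

```text
time_s: 20.8
tool_pos: [659.0, 128.7, 199.2]
eef_rot: [2.119, 2.318, 0.002]
contact_force: [-0.3, -0.1, -3.1]
width: 39.8
finger_force: 30.0
```

{"fn": "carry_out", "kwargs": {"deltas": "0 0 0 0 0.2;0 0 0 0 0.4;0 0 0 0 0.4;0 0 0 0 0.4;0 0 -3 0 0.4;0 0 -8 0 0.4;0 0 -13 0 0.4;0 0 -13 0 0.4"}}

```text
time_s: 21.6
tool_pos: [659.9, 128.8, 335.9]
eef_rot: [2.114, 2.314, 0.014]
contact_force: [0.6, 0.2, -0.2]
width: 65.2
finger_force: 0.0
```

```bash
python3 - <<'E'
from h import *
print(delta(524.3,404,160,np.radians(90)))
E
```

```text
(array([ 28.62, -11.23,   0.74]), np.float64(-1.481), 'grasp', array([661.8, 129.1, 168.6]), 'closing axis deg', np.float64(5.2), 'j6', np.float64(0.03), 't', 21.6)
```

{"fn": "carry_out", "kwargs": {"deltas": "4 -1.6 0 0 0.4;8 -3.1 0 0 0.4;12 -4.7 0 0 0.4;16 -6.3 0 0 0.4;19 -7.9 0 0 0.4;19 -8 0 0 0.4;19 -8 0 0 0.4"}}

```text
time_s: 22.3
tool_pos: [561.7, 311.0, 328.0]
eef_rot: [2.118, 2.32, -0.0]
contact_force: [0.3, -1.3, 1.0]
width: 65.2
finger_force: 0.0
```

```bash
python3 - <<'E'
from h import *
import pickle
w=vision.camera("wrist");sd=proj(w,(524.3,404,50)).astype(int);print(sd)
u,ax,_=blob(w,sd,24,False);print(u,ax,plane(w,u,50))
print("tri",tri(w,u,pickle.load(open("w3.pkl","rb")),(162,51.3)))
X=plane(w,u,50);print(delta(X[0],X[1],38))
E
```

```text
[242  81]
[242.36231804  79.43017387] [42.17757034 45.39174271] [524.46145395 405.46451364  50.        ]
tri (array([524.54099311, 405.25648598,  47.58719729]), np.float64(0.9873658836646421))
(array([ 9.83, -2.9 , 12.27]), 0, 'grasp', array([562.2, 310.2, 160.8]), 'closing axis deg', np.float64(5.2), 'j6', np.float64(0.34), 't', 22.35)
```

{"fn": "carry_out", "kwargs": {"deltas": "4 -1.2 0 0 0.4;8 -2.4 0 0 0.4;9.8 -2.9 1 0 0.4;9.8 -2.9 3 0 0.4;9.8 -2.9 6 0 0.4;9.8 -2.9 9 0 0.4;9.8 -2.9 11 0 0.4;9.8 -2.9 12 0 0.4;9.8 -2.9 12.3 0 0.4;9.8 -2.9 12.3 0 0.4"}}

```text
time_s: 23.35
tool_pos: [524.8, 405.3, 205.5]
eef_rot: [2.12, 2.318, 0.0]
contact_force: [-0.5, -0.3, 0.7]
width: 65.3
finger_force: 0.0
```

{"fn": "carry_out", "kwargs": {"deltas": "0 0 0 0 0;0 0 0 0 -0.5;0 0 0 0 -0.5;0 0 0 0 -0.5;0 0 0 0 -0.5;0 0 0 0 -0.5"}}

```text
time_s: 23.95
tool_pos: [524.4, 405.8, 205.7]
eef_rot: [2.119, 2.319, 0.001]
contact_force: [-0.2, 0.7, 4.9]
width: 37.2
finger_force: 30.0
```

```bash
python3 - <<'E'
from h import *
print(delta(443.9,-87.8,41))
E
```

```text
(array([-48.44, -12.46,  -0.28]), 0, 'grasp', array([524.5, 405.9,  38.4]), 'closing axis deg', np.float64(5.2), 'j6', np.float64(0.5), 't', 23.95)
```

{"fn": "carry_out", "kwargs": {"deltas": "0 0 -4 0 -0.5;0 0 -8 0 -0.5;-4 -1 -10 0 -0.5;-8.5 -2.2 -10 0 -0.5;-13 -3.4 -10 0 -0.5;-17.5 -4.5 -10 0 -0.5;-22 -5.7 -10 0 -0.5;-26.5 -6.8 -10 0 -0.5;-31 -8 -10 0 -0.5;-35.5 -9.1 -10 0 -0.5"}}

```text
time_s: 24.95
tool_pos: [464.7, 42.3, 305.1]
eef_rot: [-2.119, -2.319, 0.0]
contact_force: [1.3, -0.8, -2.4]
width: 37.3
finger_force: 30.0
```

{"fn": "carry_out", "kwargs": {"deltas": "-4.5 -1.2 0 0 -0.5;-9 -2.3 0 0 -0.5;-12.9 -3.4 0 0 -0.5;-12.9 -3.4 0 0 -0.5;-12.9 -3.4 0 0 -0.5;-12.9 -3.4 0 0 -0.5"}}

```text
time_s: 25.55
tool_pos: [443.3, -86.8, 305.1]
eef_rot: [-2.118, -2.319, 0.0]
contact_force: [0.3, 0.5, -1.8]
width: 37.4
finger_force: 30.0
```

```bash
python3 - <<'E'
from h import *
print(delta(443.9,-87.8,41.2),env.observe()["width"])
E
```

```text
(array([-0.11,  0.06,  9.66]), 0, 'grasp', array([443.3, -86.8, 137.8]), 'closing axis deg', np.float64(5.2), 'j6', np.float64(-0.39), 't', 25.55) 37.40005762855844
```

{"fn": "carry_out", "kwargs": {"deltas": "-0.1 0.1 3 0 -0.5;-0.1 0.1 6 0 -0.5;-0.1 0.1 8 0 -0.5;-0.1 0.1 8.8 0 -0.5;-0.1 0.1 9.3 0 -0.5;-0.1 0.1 9.5 0 -0.5;-0.1 0.1 9.65 0 -0.5;-0.1 0.1 9.65 0 -0.5;-0.1 0.1 9.65 0 -0.5"}}

```text
time_s: 26.45
tool_pos: [444.5, -88.5, 209.2]
eef_rot: [2.119, 2.319, 0.001]
contact_force: [0.3, 0.5, -1.9]
width: 37.6
finger_force: 30.0
```

{"fn": "carry_out", "kwargs": {"deltas": "0 0 0 0 0;0 0 0 0 0.3;0 0 0 0 0.3;0 0 0 0 0.3;0 0 -3 0 0.3;0 0 -7 0 0.3;0 0 -12 0 0.3;0 0 -17 0 0.3;-3 0 -20 0 0.3;-3 0 -20 0 0.3"}}

```text
time_s: 27.45
tool_pos: [447.7, -120.1, 412.9]
eef_rot: [2.115, 2.312, 0.004]
contact_force: [0.9, 0.0, -1.3]
width: 60.3
finger_force: 0.0
```

{"fn": "carry_out", "kwargs": {"deltas": "-4 0 0 0 0.3;-8 0 0 0 0.3;-12 0 0 0 0.3;-16 0 0 0 0.3;-20 0 0 0 0.3;-24 0 0 0 0.3;-28 0 0 0 0.3;-28 0 0 0 0.3"}}

```text
time_s: 28.25
tool_pos: [471.9, -400.5, 406.8]
eef_rot: [-2.122, -2.315, 0.001]
contact_force: [-1.1, 0.9, -0.4]
width: 60.4
finger_force: 0.0
```

```bash
python3 - <<'E'
from h import *
t=vision.camera("top")["color"];s=vision.camera("scene")["color"]
cv2.imwrite("pics/end.png",np.vstack([cv2.resize(t[110:280,190:450],(780,510))])[:,:,::-1])
cv2.imwrite("pics/ends.png",cv2.resize(s[130:350,120:420],(800,586))[:,:,::-1])
E
```

```text
(no output)
```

View pics/end.png

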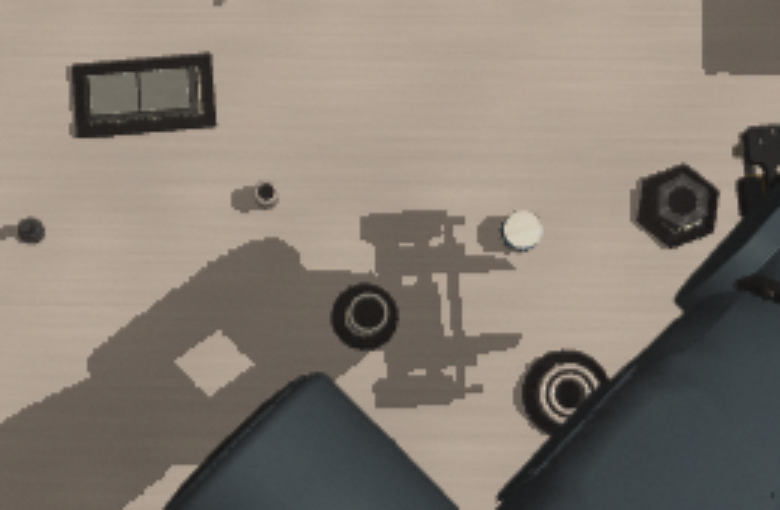

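View pics/ends.png

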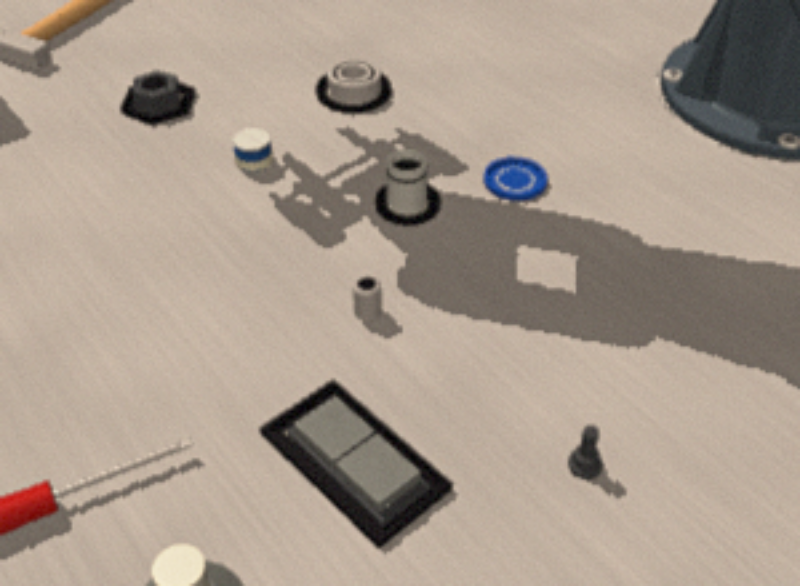

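The closing views show all four parts upright inside their own trays: bearing at (353,85), nut (158,95), piston (407,185) and pad (357,455) in the scene crop. The arm is clear of everything.

```bash
python3 -c "
from bench import env;print(env.hand_in())"
```

```text
the job is handed in; nothing more can be done
None
```

The bearing, hub nut, brake pad and piston each stand upright in their own trays and have been let go; the job was handed in at about 28 s of robot time, and no verdict came back.

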